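Swing a tile plate home under a press and stamp it with the pedal

ROBOT

A 7-joint arm with a two-finger parallel gripper is mounted at the origin on the work surface. World frame = base frame: x ahead of the robot, y to its left, z up, the work surface at z = 0. Lengths are in m, angles in rad, forces in N, time in s.
With the tool pointing down it reaches from about 0.4 to 0.85 m from the base axis. Payload 4.5 kg.
Tool frame: the origin (TCP) lies on the centre line of the jaws, within the pads' length; the fingertips stand r.tcp_to_tips ahead of it and the grasp point (between the pads) lies 11 mm behind it (r.tcp_to_tips is the distance from the TCP to the fingertips, in m); y points along the fingers, x is the direction in which the jaws open and shut, and the axes are right-handed (so a half turn about y gives the same grasp; the last joint's range is limited). The gripper opens to 88 mm and grips with 3 to 60 N. Pads are 18 mm wide; open, the fingers measure 123 mm over their backs; the gripper's body (75 mm by 187 mm) begins 45 mm behind the grasp point.
Start: joints at [-1.257, 0.689, -0.195, 1.565, 0.157, 0.902, -0.215], TCP at [0.173, 0.601, 0.247] pointing down, gripper open.
Joint ranges: [-3.01, 3.01], [-0.46, 2.08], [-1.47, 1.51], [0.13, 2.56], [-1, 4.14], [0.04, 2.09], [-2.66, 2.66]. Speed limits (rad/s): [2.57, 2.57, 3.14, 3.14, 3.14, 3.14, 3.14].

INTERFACE

Orientations are given as a unit quaternion [x, y, z, w].
In Python, from plant import r gives the robot as it stands. The module is installed in compiled form; this text tells all that it offers.
- The arm moves only by the shell command python3 -m inch 'ROWS' [OPENING] [FORCE]. ROWS is text: rows parted by semicolons, each of 4 numbers parted by spaces: the shift along the tool's x, y, z in mm, then the turn about the tool's y in degrees. In form: x y z spin; .... A call has 1 to 10 rows; each row is the pose to reach, as a shift and turn from the pose commanded when the call began, along the tool's axes at that moment; what a row does not reach only later rows make up. A row lasts 1/10 s, in which the tool goes at most 50 mm and 8.59 degrees, less where a joint would pass 70% of its speed; a pose out of reach is approached as far as the arm can. A call with a gripper value outside its range is refused whole. OPENING is the gripper command: -1 is shut, 1 is fully open, values between are in proportion, set as the call begins (- or left out, the last holds). The fingers move at their own pace and stop on an object; FORCE is the grip in N (left out, the last holds). Time passes only in rows, so rows that repeat a pose let the fingers close. It gives the time, the measured TCP pose, the force and the opening at its end, in the units of the state.
- r.get_state(): the state, without advancing time (a new reading comes with each control period).
- r.snapshot(name): name is "scene" or "side" or "wrist"; returns a dict with "frame" (384x512x3 uint8, red, green, blue), "intrinsics" (3x3 intrinsics, pixels), "R" (3x3) and "t" (3): a world point X has camera coordinates R X + t. Camera axes: x right, y down, z forward; pixel columns grow to the right and rows downward; lengths in m; the calibration is good to about 2 mm. A picture is of the moment at which its call begins. There is no depth.
- r.finish_job(): hands the job in, once; it reports no verdict.
Trained networks look in the newest picture that a camera, given by its name, has taken for a name from the list of things; names that differ only in an ending like _2 or _b are one class to them, and where a whole thing is asked for, a point or a joint stands for the part that bears it (a point fixed in the world has none). Each returns a list of dicts, best first, with "p" (0 to 1); they miss things now and then, are a little off and sometimes report something else, mostly with a low value. They report only what shows in the picture. A call takes as long as a camera call. They do not tell look-alikes from the thing itself.
- r.trace(camera, name): "region" (384x512 bool, what is visible of it) and "centre" ([row, column] in pixels, amid what is visible of it).
- r.tip_of(camera, name): "centre" ([row, column] in pixels: a listed point, or the origin of a listed thing).
The state is a dict: "clock": time; "q": joint angles; "qd": joint speeds; "joint_torque": joint torques, N m; "tool_pos": TCP position; "eef_rot": TCP orientation; "contact_force": force on the tool from outside, world axes, zero at the start; "moment": the same for the moment, N m; "opening": opening from 0.0 (shut) to 1.0 (fully open).
Only numpy, scipy, OpenCV 4.12 (cv2) and the standard library are available. Lean on these libraries where they do the work, as an engineer would, in place of code of your own. Each camera call takes 0.05 s, during which the arm holds its last target.

TASK

The recycled-plastic tile on the bench press has to be stamped. Push the swing plate near its free corner so that it turns about its pivot pin, fully home against its stop under the press head, with the tile still lying flat in its pocket. Only once the plate is home, press the pedal right down to its stop, hold it down for about a second, then let it come all the way up again; leave the plate home and the other things on the bench where they are.

Things in the scene. Friction and masses are not known exactly. Their poses are not given: they have to be found in the camera images.
- press: blue-grey pneumatic C-frame bench press, bolted down. Origin on the table below the ram axis; local +x to the back (column), -x its open front. Base 30 mm high, x -50 to 160, y -145 to 90 mm, with a front wing to x -135, y -145 to 50. Column y +-37, x 75 to 150; head y +-37, x -37 to 147, underside 155 mm up; air cylinder to 325 mm. A steel block with a brass screw on the base, x 63 to 82, y 59 to 85 mm, is the home stop.
- die (a point): centre of the underside of the brass die, 44 mm square, on the ram below the press head; 75 mm above the table with the pedal up, 48.5 mm with it fully down.
- nest: the swing plate: aluminium slab with a red free end, about 0.85 kg, turning on an upright pivot pin. Origin on the pin's axis at the plate's underside (30 mm above the table), pin at x +45, y -115 mm of the press. x runs from the pin along the plate to its free end, y across it to the long edge to push, z up. Plate x -18 to 250, y -18 to 107 mm, 14 mm thick. Pin head 28 mm across, 52 mm high.
- plate_corner (a point): the free corner to push at, on the top face (44 mm above the table), at x 250, y 107 mm of the plate; same axes. Push the long +y side face within 60 mm of it, towards -y; the table is open below. Home: plate x along the press's +y, pocket under the die. It starts swung out to the front by 0.6 to 1 rad, anticlockwise from above; 2 to 4 N moves it; it stays where left.
- tile_pocket (a point): centre of the floor of the plate's square pocket (93 mm square, 8 mm deep, floor 36 mm above the table), at x 115, y 45 mm of the plate; same axes. It lies below the die when the plate is home.
- tile: navy recycled-plastic tile with green and yellow flecks, 90 x 90 x 12 mm, about 90 g, lying loose in the pocket, 4 mm proud of the plate. Origin at the centre of its underside, z up.
- pedal_valve: pedal valve bolted to the table: dark base 200 x 100 x 10 mm (x by y), yellow side cheeks at y +-48 mm, 39 mm high. Origin under its centre; local +x points to the toe end, where the treadle is raised and a blue hose runs into a grommet in the table.
- pedal (a joint): angle (rad) of the treadle: 0 = up, 0.20 = fully down on its stop. Hinge line across the valve at local x -78 mm, 26 mm above the table; treadle 165 x 80 mm, sloping up to the toe end. Pressing at pedal_pad takes about 5 N at first, 12 N near the stop; springs up by itself and drives the die.
- pedal_pad (a point): point on top of the treadle's black rubber pad (100 x 74 mm), 130 mm from the hinge on the centre line, about 68 mm above the table when up and 42 mm when fully down: press straight down here. x points up the treadle to the toe end, z square out of the pad.
- spanner: steel spanner, 190 mm, lying on the bench; leave alone. Origin under its middle.
- pliers: pliers with red handles, about 170 mm, lying; leave alone. Origin under the joint.
- tile_stack: stack of three finished tiles, 90 x 90 x 36 mm, yellow on top; leave alone. Origin under its centre.
- tub_yellow: closed yellow granulate tub with white lid, 94 mm across, 106 mm high; leave alone. Origin under its centre.
- tub_green: the same tub in green; leave alone. Origin under its centre.
- tub_blue: the same tub in navy blue; leave alone. Origin under its centre.
- release_bottle: white bottle of mould release, 64 mm across, 190 mm high; leave alone. Origin under its centre.
- brush: hand brush lying on the bench between press and pedal; leave alone. Origin under its middle.
Mind the look-alikes: they are no part of the job. Leave any orange or white look-alike of the tile alone.

How it is judged:
By the outcome, as a careful person would: the job done as asked, in the order asked, and still so for the second after the job is handed in, with the robot touching nothing.
It also fails if it takes over 51 s, if anything falls off the work surface, if the arm or the gripper's body presses on something with over 40 N, if the wrist force passes 120 N, or if a joint passes its speed limit or range.

## Working session

There is one attempt and no reset: what is moved stays moved. The work goes in short steps, Python scripts to look and compute and a shell command to move; the robot and the scene stay as the last step left them, time stands still between calls to the robot, and variables do not carry over. Pictures are saved under pics/ and viewed, and the job is handed in when it is done.

```bash
mkdir -p pics; cat > h.py <<'E'
import numpy as np, cv2
from plant import r
from scipy.spatial.transform import Rotation as Ro
def tri(obs):
    A=[];b=[]
    for s,(row,col) in obs:
        K,R,t=np.array(s["intrinsics"]),np.array(s["R"]),np.array(s["t"])
        P=K@np.c_[R,t]
        for u,i in((col,0),(row,1)):
            a=P[i]-u*P[2];A.append(a[:3]);b.append(-a[3])
    return np.linalg.lstsq(np.array(A),np.array(b),rcond=None)[0]
def onz(s,rc,z):
    K,R,t=np.array(s["intrinsics"]),np.array(s["R"]),np.array(s["t"])
    d=R.T@np.linalg.inv(K)@np.array([rc[1],rc[0],1.]);c=-R.T@t
    return c+d*(z-c[2])/d[2]
def proj(s,X):
    K,R,t=np.array(s["intrinsics"]),np.array(s["R"]),np.array(s["t"])
    p=K@(R@np.array(X)+t);return p[1]/p[2],p[0]/p[2]
def save(s,n): cv2.imwrite(f"pics/{n}.png",cv2.cvtColor(s["frame"],cv2.COLOR_RGB2BGR))
E
python3 - <<'E'
from h import *
st=r.get_state();print({k:np.round(v,3).tolist() for k,v in st.items()}, r.tcp_to_tips)
S={c:r.snapshot(c) for c in("scene","side")}
for c in S: save(S[c],c+"0")
H={"plate_corner":.044,"tile_pocket":.036,"nest":.03,"pedal_pad":.068,"pedal_valve":0,"press":0,"die":.075,"tile":.036}
for n,z in H.items():
    o=[]
    for c in S:
        d=r.tip_of(c,n)
        for e in d[:2]: print(n,c,round(e["p"],2),np.round(e["centre"],1),np.round(onz(S[c],e["centre"],z),3))
        if d:o.append((S[c],d[0]["centre"]))
    if len(o)==2:print("  tri",np.round(tri(o),3))
E
```

```text
{'clock': 0.0, 'q': [-1.257, 0.69, -0.194, 1.566, 0.157, 0.902, -0.215], 'qd': [0.002, 0.001, 0.001, 0.002, -0.0, -0.002, -0.001], 'joint_torque': [0.001, -52.756, -1.267, -15.343, -0.053, 0.006, 0.0], 'tool_pos': [0.173, 0.6, 0.246], 'eef_rot': [0.565, 0.425, -0.426, -0.564], 'contact_force': [0.62, -0.719, -0.529], 'moment': [-0.003, 0.009, -0.051], 'opening': 1.002} 0.008
plate_corner scene 0.91 [205.8 274.1] [0.535 0.117 0.044]
plate_corner scene 0.66 [205.4 213.3] [ 0.481 -0.06   0.044]
plate_corner side 0.98 [193.5 266. ] [0.529 0.109 0.044]
  tri [0.532 0.116 0.038]
tile_pocket scene 0.86 [237.6 302. ] [0.676 0.151 0.036]
tile_pocket scene 0.74 [246.4 139.8] [ 0.583 -0.283  0.036]
tile_pocket side 0.67 [173.3 309.3] [0.679 0.141 0.036]
  tri [0.679 0.146 0.035]
nest scene 0.89 [272.5 325.9] [0.802 0.166 0.03 ]
nest scene 0.65 [179. 303.] [0.417 0.26  0.03 ]
nest side 0.82 [158.3 344.8] [0.809 0.163 0.03 ]
  tri [0.807 0.162 0.034]
pedal_pad scene 0.48 [245.6 138.9] [ 0.611 -0.28   0.068]
pedal_valve scene 0.88 [246.1 141.4] [ 0.547 -0.283  0.   ]
pedal_valve side 0.91 [321.2 340.8] [ 0.545 -0.278  0.   ]
  tri [ 0.545 -0.281  0.001]
press scene 0.69 [245.  330.7] [0.695 0.235 0.   ]
press side 0.76 [160.7 299.5] [0.696 0.232 0.   ]
  tri [0.696 0.233 0.   ]
die scene 0.87 [223.9 336.1] [0.688 0.244 0.075]
die side 0.58 [139.9 301. ] [0.699 0.241 0.075]
  tri [0.695 0.237 0.081]
tile scene 0.82 [150.6 306.9] [0.264 0.337 0.036]
tile scene 0.79 [238.7 300.7] [0.679 0.146 0.036]
tile side 0.97 [211.8 228.9] [0.416 0.092 0.036]
tile side 0.84 [181.7 134.9] [0.213 0.294 0.036]
  tri [0.418 0.172 0.063]
```

View pics/scene0.png

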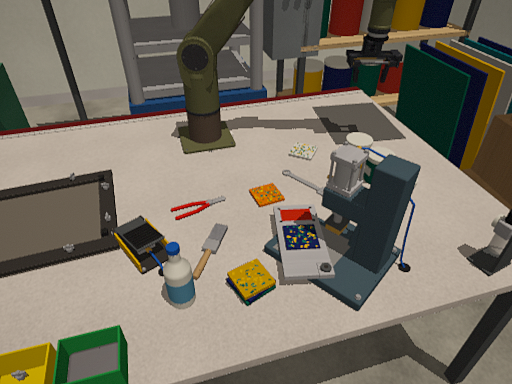

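View pics/side0.png

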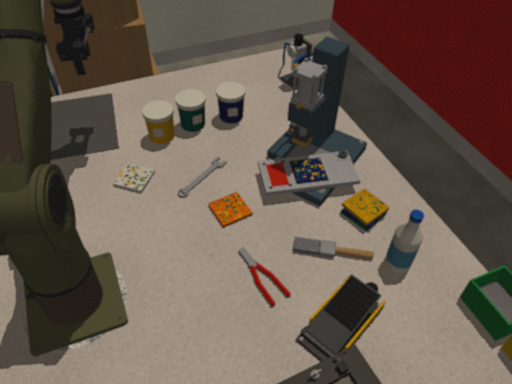

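```bash
python3 - <<'E'
from h import *
S={c:r.snapshot(c) for c in("scene","side")}
st=r.get_state();M=Ro.from_quat(st["eef_rot"]).as_matrix();print("tool axes cols\n",M.round(3))
im=[cv2.resize(cv2.cvtColor(S["scene"]["frame"],4)[195:285,100:180],None,fx=4.4,fy=4.4,interpolation=2),cv2.resize(cv2.cvtColor(S["side"]["frame"],4)[270:360,295:390],None,fx=4.4,fy=4.4,interpolation=2)]
cv2.imwrite("pics/pedal.png",np.hstack(im))
im=[cv2.resize(cv2.cvtColor(S["scene"]["frame"],4)[190:290,255:345],None,fx=4.4,fy=4.4,interpolation=2),cv2.resize(cv2.cvtColor(S["side"]["frame"],4)[130:230,250:340],None,fx=4.4,fy=4.4,interpolation=2)]
cv2.imwrite("pics/plate.png",np.hstack(im))
cv2.imwrite("pics/grip.png",cv2.resize(cv2.cvtColor(S["scene"]["frame"],4)[0:120,310:430],None,fx=5,fy=5,interpolation=2))
for n in("spanner","pliers","tile_stack","tub_yellow","tub_green","tub_blue","release_bottle","brush","pedal_pad","pedal_valve","pedal"):
    for c in S:
        for e in r.tip_of(c,n)[:3] if n!="pedal" else r.trace(c,n)[:2]: print(n,c,round(e["p"],2),np.round(e["centre"],1),np.round(onz(S[c],e["centre"],.068 if n=="pedal_pad" else 0),3))
p=np.array(st["tool_pos"])
for a in range(3): print("tcp+10cm axis",a,proj(S["scene"],p+.1*M[:,a]),proj(S["scene"],p))
E
```

```text
tool axes cols
 [[ 0.276 -0.    -0.961]
 [ 0.961  0.     0.276]
 [ 0.    -1.     0.   ]]
spanner scene 0.48 [298.5 183.9] [ 0.756 -0.192  0.   ]
spanner scene 0.47 [179.5 303.6] [0.384 0.279 0.   ]
spanner scene 0.24 [285. 251.] [ 0.764 -0.021  0.   ]
spanner side 0.84 [179.5 204.7] [0.404 0.264 0.   ]
spanner side 0.52 [254.7 331.1] [ 0.614 -0.11   0.   ]
pliers scene 0.56 [206.3 211.5] [ 0.433 -0.059 -0.   ]
pliers side 0.81 [268.2 254.7] [ 0.42  -0.073  0.   ]
pliers side 0.5 [170.5 310.8] [0.708 0.181 0.   ]
tile_stack scene 0.77 [284.9 246.8] [ 0.76  -0.032  0.   ]
tile_stack side 0.6 [214.3 363.1] [ 0.761 -0.025  0.   ]
tub_yellow scene 0.6 [181.2 371.6] [0.46  0.503 0.   ]
tub_yellow side 0.61 [132.6 160.6] [0.341 0.518 0.   ]
tub_yellow side 0.21 [323.1 344.6] [ 0.551 -0.286  0.   ]
tub_green scene 0.6 [180.4 373.5] [0.457 0.512 0.   ]
tub_green scene 0.49 [296. 184.] [ 0.748 -0.191  0.   ]
tub_green side 0.75 [122.7 192.6] [0.452 0.528 0.   ]
tub_blue side 0.57 [114.5 232.6] [0.589 0.52  0.   ]
release_bottle scene 0.61 [297.8 186.6] [ 0.756 -0.185  0.   ]
release_bottle sid
[... 211 characters left out ...]
lve scene 0.76 [245.3 143. ] [ 0.545 -0.279  0.   ]
pedal_valve side 0.69 [324.1 342.4] [ 0.545 -0.286  0.   ]
pedal_valve side 0.42 [177.7 199.5] [0.393 0.277 0.   ]
pedal scene 0.89 [231.6 139.7] [ 0.486 -0.285  0.   ]
pedal side 0.73 [311.4 344.3] [ 0.565 -0.26   0.   ]
tcp+10cm axis 0 (np.float64(78.71846625660082), np.float64(395.1782323669992)) (np.float64(78.7436481995697), np.float64(368.30987007239764))
tcp+10cm axis 1 (np.float64(103.7866451739597), np.float64(363.3176214974748)) (np.float64(78.7436481995697), np.float64(368.30987007239764))
tcp+10cm axis 2 (np.float64(68.80481651434162), np.float64(362.07551929036987)) (np.float64(78.7436481995697), np.float64(368.30987007239764))
```

View pics/pedal.png

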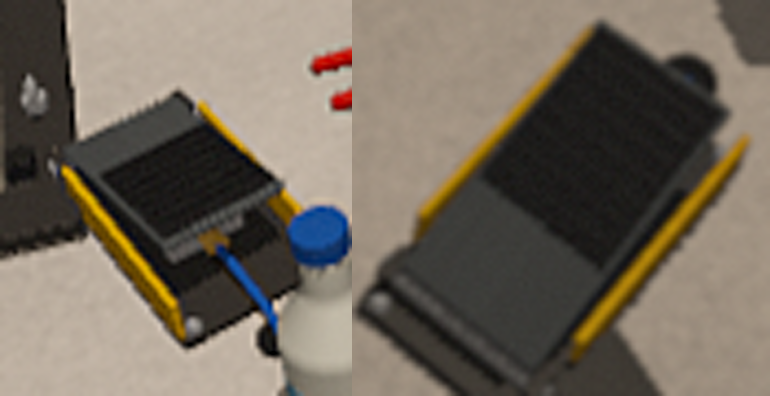

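View pics/plate.png

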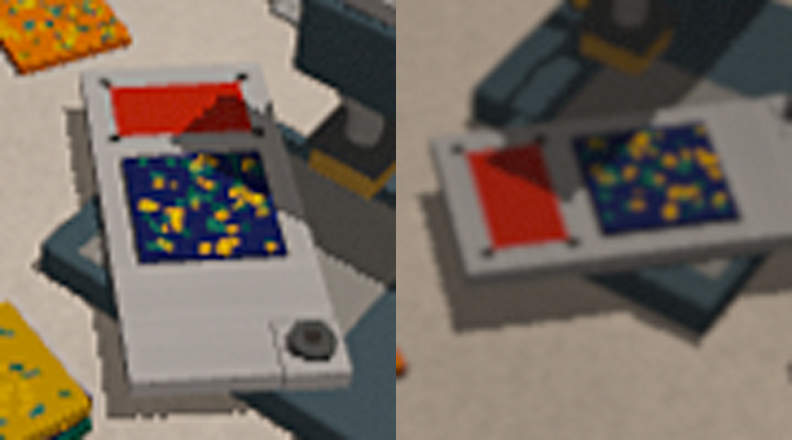

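View pics/grip.png

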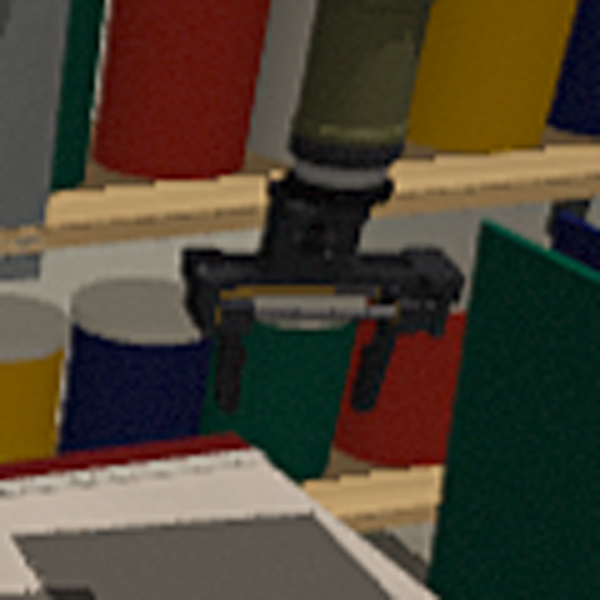

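```bash
python3 - <<'E'
from h import *
from scipy.optimize import least_squares
S={c:r.snapshot(c) for c in("scene","side")}
obs=[("corner","scene",(206,274)),("corner","side",(192.5,266)),("pocket","scene",(237.6,302)),("pocket","side",(173.3,309.3)),
("nest","scene",(272.5,325.9)),("nest","side",(158.3,344.8)),("pinhead","scene",(266.5,325.5)),
("press","scene",(245,330.7)),("press","side",(160.7,299.5)),("die","scene",(223.9,336.1)),("die","side",(139.9,301))]
L={"corner":(.25,.107,.044),"pocket":(.115,.045,.04),"nest":(0,0,.03),"pinhead":(0,0,.052)}
def world(n,v):
    x,y,a,s=v;R=lambda t:np.array([[np.cos(t),-np.sin(t)],[np.sin(t),np.cos(t)]])
    if n in("press","die"): return np.array([x,y,0 if n=="press" else .075])
    l=L[n];p=np.array([.045,-.115])+R(np.pi/2+s)@l[:2]
    return np.r_[np.array([x,y])+R(a)@p,l[2]]
f=lambda v:np.ravel([np.array(proj(S[c],world(n,v)))-rc for n,c,rc in obs])
o=least_squares(f,[.695,.235,.63,.7],loss="soft_l1",f_scale=2)
print(o.x,o.fun.reshape(-1,2).round(1).tolist())
for n in L: print(n,world(n,o.x).round(3))
np.save("pose.npy",o.x)
for c,a,b in(("scene",(270,141.6),(234.8,114.8)),("side",(321,310.5),(276.4,350.7)),("side",(349.5,346),(301.8,384.3))):
    A=onz(S[c],a,.039);B=onz(S[c],b,.039);print(A.round(3),B.round(3),np.degrees(np.arctan2(*(B-A)[1::-1])).round(1),np.linalg.norm(B-A))
print(onz(S["side"],(287,371.8),0),onz(S["scene"],(272,161),0))
E
```

```text
[0.69828193 0.23503351 0.60128533 0.75374394] [[-0.5, -0.7], [-0.8, 0.4], [-0.0, -1.2], [-2.2, -0.8], [-0.5, -0.5], [0.1, -3.0], [-0.1, 1.0], [0.9, 0.6], [-0.8, 0.1], [3.1, -1.2], [1.2, 0.8]]
corner [0.533 0.115 0.044]
pocket [0.678 0.146 0.04 ]
nest [0.8   0.166 0.03 ]
pinhead [0.8   0.166 0.052]
[ 0.669 -0.282  0.039] [ 0.521 -0.347  0.039] -156.3 0.16192242174784197
[ 0.469 -0.268  0.039] [ 0.608 -0.203  0.039] 24.9 0.15371251527325444
[ 0.507 -0.354  0.039] [ 0.643 -0.29   0.039] 25.0 0.15040994257103485
[ 0.65855728 -0.22908724  0.        ] [ 0.65610326 -0.23854409  0.        ]
```

Candidates in the scene image are the plate in the press (red end at (296,213), push corner at (274,206)), the navy tile at (301,238), the orange look-alike at (266,194), the white look-alike at (303,151) and the yellow stack at (250,280). The close crop shows the pin head at (325,267) and the long free edge on the left, so the corner to push is (274,206). The treadle is at (140,240), with its toe end at the hose near (161,272).

```bash
python3 -m inch '-26 0 -31 0; -52 0 -62 0; -78 0 -93 0; -104 0 -124 0; -130 0 -155 0; -156 0 -186 0; -182 0 -217 0; -208 0 -248 0; -234 0 -279 0; -260 0 -310 0' -1 20 && python3 -m inch '-26 0 -31 0; -52 0 -62 0; -78 0 -93 0; -104 0 -124 0; -130 0 -155 0; -155 0 -187 0; -155 0 -187 0; -155 0 -187 0'
python3 - <<'E'
from h import *
st=r.get_state();print(Ro.from_quat(st["eef_rot"]).as_matrix().round(3))
s=r.snapshot("side");save(s,"side1")
E
```

```text
clock: 3.2
tool_pos: [0.3996, 0.2639, 0.247]
eef_rot: [-0.565, -0.426, 0.425, 0.565]
contact_force: [-0.4, -0.4, -0.1]
opening: 0.118
clock: 4.0
tool_pos: [0.5359, 0.0638, 0.2466]
eef_rot: [-0.565, -0.425, 0.425, 0.565]
contact_force: [-0.3, -0.2, 1.1]
opening: 0.009
[[ 0.279 -0.    -0.96 ]
 [ 0.96   0.     0.279]
 [ 0.    -1.     0.   ]]
```

View pics/side1.png

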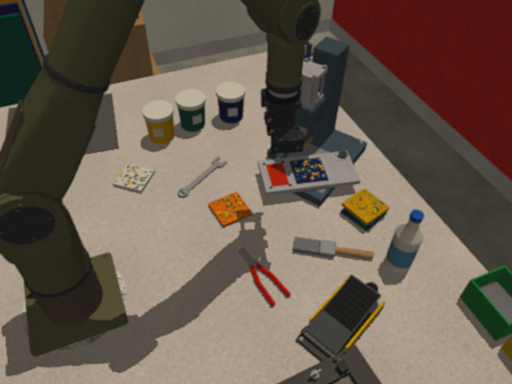

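The picture shows the arm over the work with the scene unchanged. I'm lowering the shut fingers beside the edge.

```bash
python3 -m inch '0 35 0 0; 0 70 0 0; 0 105 0 0; 0 140 0 0; 0 175 0 0; 0 195 0 0; 0 207 0 0; 0 207 0 0'
python3 - <<'E'
from h import *
s=r.snapshot("side");save(s,"side2");w=r.snapshot("scene");save(w,"scene2")
a=cv2.cvtColor(s["frame"],4)[100:270,200:400];b=cv2.cvtColor(w["frame"],4)[130:300,200:400]
cv2.imwrite("pics/c2.png",cv2.resize(np.hstack([a,b]),None,fx=2,fy=2,interpolation=2))
E
```

```text
clock: 4.85
tool_pos: [0.5345, 0.066, 0.0387]
eef_rot: [-0.564, -0.425, 0.427, 0.565]
contact_force: [-0.6, -0.1, 0.5]
opening: 0.004
```

View pics/c2.png

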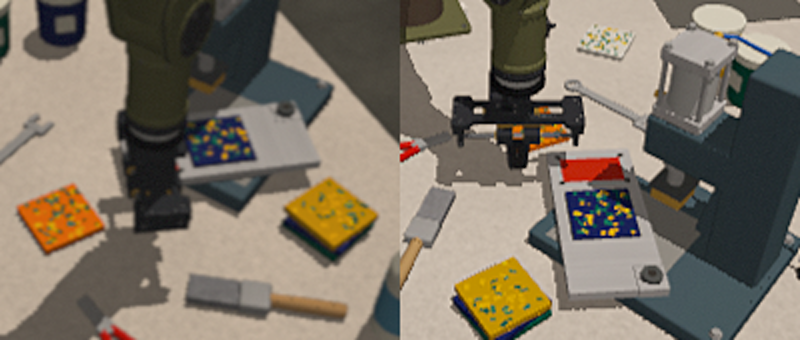

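```bash
cat > arc.py <<'E'
from h import *
import sys
v=np.load("pose.npy");st=r.get_state();p=np.array(st["tool_pos"]);M=Ro.from_quat(st["eef_rot"]).as_matrix()
a0=np.arctan2(M[1,0],M[0,0]);lx=.236;ly=float(sys.argv[1])
R=lambda t:np.array([[np.cos(t),-np.sin(t)],[np.sin(t),np.cos(t)]])
pin=v[:2]+R(v[2])@np.array([.045,-.115])
l=R(v[2]+np.pi/2+0).T  # report present local swing
d=p[:2]-pin;ang=np.arctan2(d[1],d[0]);print("TCP r",np.linalg.norm(d),"implied swing",(ang-np.arctan2(ly,lx)-v[2]-np.pi/2), "tool x ang",a0)
for th in map(float,sys.argv[2:]):
    q=pin+R(v[2]+np.pi/2+th)@np.array([lx,ly])
    D=np.r_[q-p[:2],0];loc=M.T@D*1000
    print(th,loc.round(1),"spin",np.degrees(a0-(v[2]+th)).round(1),q.round(3))
E
python3 arc.py .1245 .80 .754 .72 .68 .64 .60 .56 .52 .48 .44 .40
```

```text
TCP r 0.282821566389362 implied swing -5.437274956809441 tool x ang 1.29212321089524
0.8 [19.5  0.  -5.7] spin -6.3 [0.547 0.083]
0.754 [29.9  0.   0.9] spin -3.6 [0.543 0.095]
0.72 [37.7  0.   5.5] spin -1.7 [0.541 0.103]
0.68 [47.1  0.  10.6] spin 0.6 [0.539 0.114]
0.64 [56.7  0.  15.3] spin 2.9 [0.537 0.124]
0.6 [66.4  0.  19.6] spin 5.2 [0.535 0.135]
0.56 [76.4  0.1 23.5] spin 7.5 [0.534 0.145]
0.52 [86.4  0.1 27. ] spin 9.8 [0.534 0.156]
0.48 [96.7  0.1 30.1] spin 12.1 [0.534 0.167]
0.44 [1.07e+02 1.00e-01 3.28e+01] spin 14.4 [0.534 0.177]
0.4 [1.174e+02 1.000e-01 3.500e+01] spin 16.7 [0.535 0.188]
```

```bash
python3 -m inch '15 0 -3 -3; 25 0 -1 -3; 30 0 1 -3; 38 0 5 -2; 47 0 11 1; 52 0 13 2; 57 0 15 3; 57 0 15 3'
python3 - <<'E'
from h import *
s=r.snapshot("side");w=r.snapshot("scene")
a=cv2.cvtColor(s["frame"],4)[100:270,200:400];b=cv2.cvtColor(w["frame"],4)[130:300,200:400]
cv2.imwrite("pics/c3.png",cv2.resize(np.hstack([a,b]),None,fx=2,fy=2,interpolation=2))
E
python3 arc.py .1245 .62 .58 .54 .5 .46 .42 .38 .34 .30
```

```text
clock: 5.75
tool_pos: [0.5365, 0.1238, 0.0398]
eef_rot: [-0.576, -0.41, 0.411, 0.576]
contact_force: [-1.1, -2.0, 2.6]
opening: 0.004
TCP r 0.2672212921149802 implied swing -5.641746097258051 tool x ang 1.239282963400141
0.62 [5.3 0.  2.3] spin 1.0 [0.536 0.13 ]
0.58 [14.9  0.   6.9] spin 3.3 [0.535 0.14 ]
0.54 [24.7  0.  11.1] spin 5.6 [0.534 0.151]
0.5 [34.6  0.  15. ] spin 7.9 [0.534 0.161]
0.46 [44.8  0.  18.4] spin 10.2 [0.534 0.172]
0.42 [55.   0.  21.4] spin 12.5 [0.534 0.183]
0.38 [65.3  0.  24. ] spin 14.8 [0.535 0.193]
0.34 [75.8  0.  26.2] spin 17.1 [0.536 0.204]
0.3 [86.3  0.  28. ] spin 19.4 [0.538 0.214]
```

View pics/c3.png

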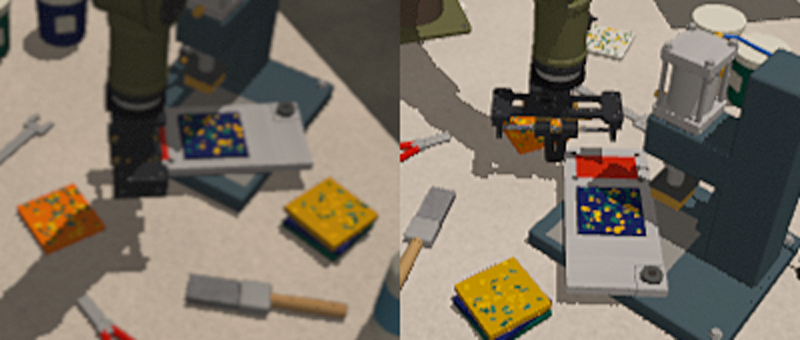

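```bash
python3 -m inch '5 0 2 1; 15 0 7 3; 25 0 11 6; 35 0 15 8; 45 0 18 10; 55 0 21 12; 65 0 24 15; 76 0 26 17; 86 0 28 19; 86 0 28 19'
python3 - <<'E'
from h import *
s=r.snapshot("side");w=r.snapshot("scene")
a=cv2.cvtColor(s["frame"],4)[100:270,200:400];b=cv2.cvtColor(w["frame"],4)[130:300,200:400]
cv2.imwrite("pics/c4.png",cv2.resize(np.hstack([a,b]),None,fx=2,fy=2,interpolation=2))
for c in("scene","side"):
  for n in("plate_corner","tile_pocket"):
    for e in r.tip_of(c,n)[:2]: print(n,c,round(e["p"],2),onz(s if c=="side" else w,e["centre"],.044 if n[0]=="p" else .036).round(3))
E
python3 arc.py .1245 .28 .25 .22 .19 .16 .13 .1 .07 .04 .02 0
```

```text
clock: 6.85
tool_pos: [0.5387, 0.2168, 0.0396]
eef_rot: [-0.635, -0.311, 0.31, 0.636]
contact_force: [-0.1, 0.5, -0.2]
opening: 0.003
plate_corner scene 0.67 [0.535 0.246 0.044]
tile_pocket scene 0.69 [0.692 0.199 0.036]
plate_corner side 0.75 [0.533 0.229 0.044]
tile_pocket side 0.64 [0.687 0.21  0.036]
tile_pocket side 0.23 [0.339 0.462 0.036]
TCP r 0.26627010843204235 implied swing 0.30117080015511677 tool x ang 0.9071252526366335
0.28 [4.8 0.  3.1] spin 1.5 [0.539 0.22 ]
0.25 [12.   0.   6.5] spin 3.2 [0.541 0.228]
0.22 [19.3  0.   9.7] spin 4.9 [0.543 0.235]
0.19 [26.8  0.  12.7] spin 6.6 [0.545 0.243]
0.16 [34.3  0.  15.5] spin 8.4 [0.548 0.251]
0.13 [41.8  0.  18.1] spin 10.1 [0.55  0.258]
0.1 [49.5  0.  20.4] spin 11.8 [0.553 0.266]
0.07 [57.2  0.  22.5] spin 13.5 [0.556 0.273]
0.04 [65.   0.  24.3] spin 15.2 [0.559 0.28 ]
0.02 [70.2  0.  25.4] spin 16.4 [0.562 0.285]
0.0 [75.5  0.1 26.4] spin 17.5 [0.564 0.29 ]
```

View pics/c4.png

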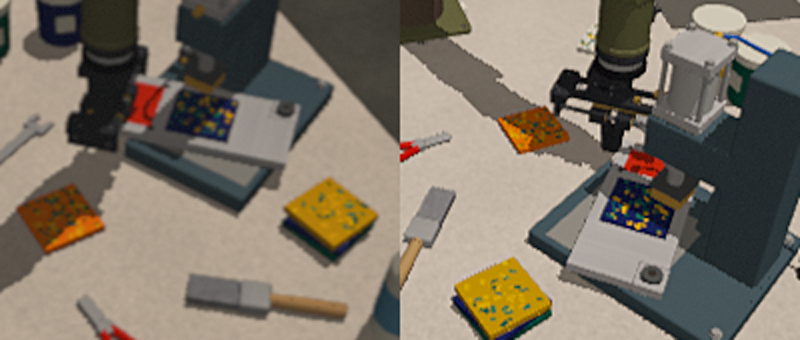

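```bash
python3 -m inch '5 0 3 1; 12 0 6 3; 19 0 10 5; 27 0 13 7; 34 0 15 8; 42 0 18 10; 49 0 20 12; 54 0 22 13; 58 0 23 14; 58 0 23 14'
python3 - <<'E'
from h import *
s=r.snapshot("side");w=r.snapshot("scene")
a=cv2.cvtColor(s["frame"],4)[100:270,200:400];b=cv2.cvtColor(w["frame"],4)[130:300,200:400]
cv2.imwrite("pics/c5.png",cv2.resize(np.hstack([a,b]),None,fx=2,fy=2,interpolation=2))
E
python3 arc.py .1245 .06 .05 .04 .03 .02 .01 0 -.01 -.02
```

```text
clock: 8.15
tool_pos: [0.5564, 0.2751, 0.0397]
eef_rot: [-0.668, -0.23, 0.23, 0.669]
contact_force: [-0.0, -0.5, 0.6]
opening: 0.007
TCP r 0.26737249921618134 implied swing 0.06274799786069218 tool x ang 0.6634315627966147
0.06 [ 0.9  0.  -0.1] spin 0.1 [0.557 0.275]
0.05 [3.3 0.  1.1] spin 0.7 [0.558 0.278]
0.04 [5.7 0.  2.3] spin 1.3 [0.559 0.28 ]
0.03 [8.  0.  3.5] spin 1.8 [0.561 0.283]
0.02 [10.5  0.   4.6] spin 2.4 [0.562 0.285]
0.01 [12.9  0.   5.8] spin 3.0 [0.563 0.287]
0.0 [15.3  0.   6.9] spin 3.6 [0.564 0.29 ]
-0.01 [17.7  0.   8. ] spin 4.1 [0.566 0.292]
-0.02 [20.2  0.   9. ] spin 4.7 [0.567 0.295]
```

View pics/c5.png

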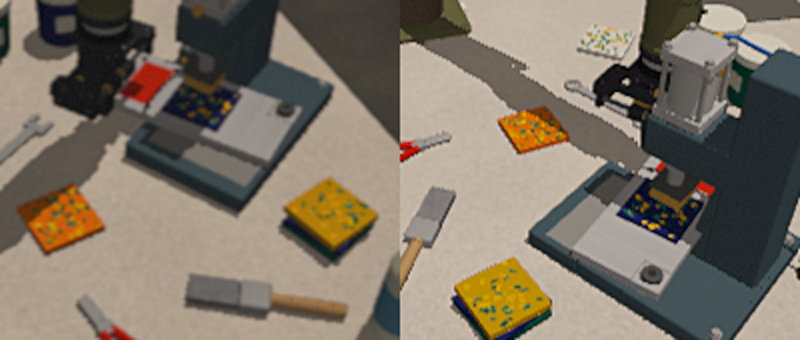

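Nearly home, with the tile flat in its pocket. From here I creep while watching the force.

```bash
python3 -m inch '2 0 1 0; 5 0 2 1; 7 0 3 2; 9 0 4 2; 11 0 5 3; 13 0 6 3; 13 0 6 3; 13 0 6 3'; python3 arc.py .1245 0 -.02 -.04
```

```text
clock: 9.05
tool_pos: [0.5628, 0.287, 0.0397]
eef_rot: [-0.674, -0.213, 0.212, 0.675]
contact_force: [-3.0, -2.2, 3.5]
opening: -0.001
TCP r 0.2668302216495096 implied swing 0.011935027177424118 tool x ang 0.6107730440369554
0.0 [2.8 0.  1.5] spin 0.5 [0.564 0.29 ]
-0.02 [7.6 0.  3.9] spin 1.7 [0.567 0.295]
-0.04 [12.4  0.   6.2] spin 2.8 [0.569 0.299]
```

```bash
python3 -m inch '1 0 0 0; 2 0 1 0; 3 0 1 0; 3 0 1 0; 3 0 1 0';python3 -m inch '1 0 0 0; 2 0 1 0; 3 0 1 0; 3 0 1 0; 3 0 1 0'
```

```text
clock: 9.55
tool_pos: [0.564, 0.2889, 0.0397]
eef_rot: [-0.674, -0.212, 0.213, 0.674]
contact_force: [-4.3, -2.9, 4.2]
opening: 0.004
clock: 10.05
tool_pos: [0.5657, 0.2916, 0.0397]
eef_rot: [-0.674, -0.212, 0.213, 0.675]
contact_force: [-4.7, -2.6, 4.1]
opening: 0.005
```

```bash
python3 -m inch '1 0 0 0; 2 0 1 0; 3 0 1 0; 3 0 1 0; 3 0 1 0';python3 -m inch '1 0 0 0; 2 0 1 0; 3 0 1 0; 3 0 1 0; 3 0 1 0'
python3 - <<'E'
from h import *
s=r.snapshot("side");w=r.snapshot("scene")
a=cv2.cvtColor(s["frame"],4)[90:200,250:380];b=cv2.cvtColor(w["frame"],4)[180:290,265:395]
cv2.imwrite("pics/c6.png",cv2.resize(np.hstack([a,b]),None,fx=3,fy=3,interpolation=2))
E
```

```text
clock: 10.55
tool_pos: [0.5674, 0.2943, 0.0396]
eef_rot: [-0.674, -0.212, 0.213, 0.675]
contact_force: [-5.1, -2.7, 4.3]
opening: 0.006
clock: 11.05
tool_pos: [0.5689, 0.2965, 0.0396]
eef_rot: [-0.674, -0.211, 0.214, 0.674]
contact_force: [-5.1, -3.0, 5.6]
opening: 0.004
```

View pics/c6.png

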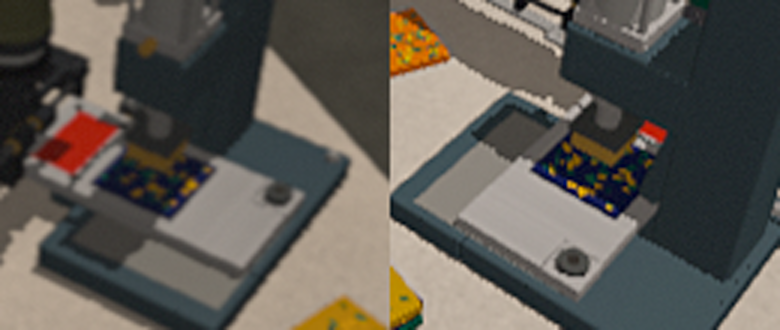

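```bash
python3 -m inch '1 0 0 0; 2 0 1 0; 3 0 1 0; 4 0 2 0; 4 0 2 0; 4 0 2 0';python3 -m inch '1 0 0 0; 2 0 1 0; 3 0 1 0; 4 0 2 0; 4 0 2 0; 4 0 2 0'; python3 arc.py .1245 0
```

```text
clock: 11.75
tool_pos: [0.5689, 0.2968, 0.0394]
eef_rot: [0.676, 0.209, -0.215, -0.673]
contact_force: [-9.5, -7.8, 10.9]
opening: 0.005
clock: 12.35
tool_pos: [0.5689, 0.2971, 0.0392]
eef_rot: [0.677, 0.206, -0.217, -0.672]
contact_force: [-14.8, -14.9, 16.8]
opening: 0.005
TCP r 0.2662860432351916 implied swing -0.032324725191584136 tool x ang 0.6074089953918713
0.0 [-7.9  0.2 -3.4] spin 0.4 [0.564 0.29 ]
```

The force rose from 6 N to 21 N with no further motion, so the plate is on its stop. I'm backing off and then rising.

```bash
python3 -m inch '-3 0 -1 0; -6 0 -2 0; -10 0 -4 0; -20 0 -8 0; -35 0 -12 0; -50 0 -15 0; -60 0 -15 0; -60 0 -15 0' && python3 -m inch '0 -30 0 0; 0 -70 0 0; 0 -110 0 0; 0 -150 0 0; 0 -190 0 0; 0 -205 0 0; 0 -205 0 0'
python3 - <<'E'
from h import *
s=r.snapshot("side");w=r.snapshot("scene")
a=cv2.cvtColor(s["frame"],4)[90:200,250:380];b=cv2.cvtColor(w["frame"],4)[180:290,265:395]
cv2.imwrite("pics/c7.png",cv2.resize(np.hstack([a,b]),None,fx=3,fy=3,interpolation=2))
for c,S in(("scene",w),("side",s)):
  for n,z in(("plate_corner",.044),("tile_pocket",.036),("nest",.03),("die",.075),("press",0),("tile",.036)):
    for e in r.tip_of(c,n)[:1]: print(n,c,round(e["p"],2),np.round(e["centre"],1),onz(S,e["centre"],z).round(3))
st=r.get_state();p=np.array(st["tool_pos"]);M=Ro.from_quat(st["eef_rot"]).as_matrix();print(p,M.round(3))
E
```

```text
clock: 13.15
tool_pos: [0.5344, 0.2581, 0.0399]
eef_rot: [-0.674, -0.213, 0.212, 0.675]
contact_force: [0.0, -0.0, 0.1]
opening: 0.011
clock: 13.85
tool_pos: [0.5369, 0.26, 0.248]
eef_rot: [-0.674, -0.216, 0.209, 0.675]
contact_force: [0.2, 0.7, -0.7]
opening: 0.004
plate_corner scene 0.3 [299.4 184. ] [ 0.791 -0.191  0.044]
tile_pocket scene 0.77 [239.7 333.6] [0.708 0.232 0.036]
nest scene 0.7 [273.2 324.9] [0.804 0.163 0.03 ]
die scene 0.61 [225.8 338.6] [0.697 0.247 0.075]
tile scene 0.85 [238.8 334.6] [0.706 0.236 0.036]
plate_corner side 0.68 [156.  343.9] [0.802 0.16  0.044]
tile_pocket side 0.97 [151.6 303.8] [0.706 0.229 0.036]
nest side 0.58 [158.2 343.2] [0.805 0.165 0.03 ]
die side 0.59 [139.1 301.1] [0.701 0.244 0.075]
press side 0.62 [264.5 394.4] [ 0.746 -0.196  0.   ]
tile side 0.95 [151.4 305.1] [0.71  0.229 0.036]
[0.53396409 0.257886   0.24464644] [[ 0.819 -0.    -0.573]
 [ 0.573  0.     0.819]
 [-0.    -1.     0.   ]]
```

View pics/c7.png

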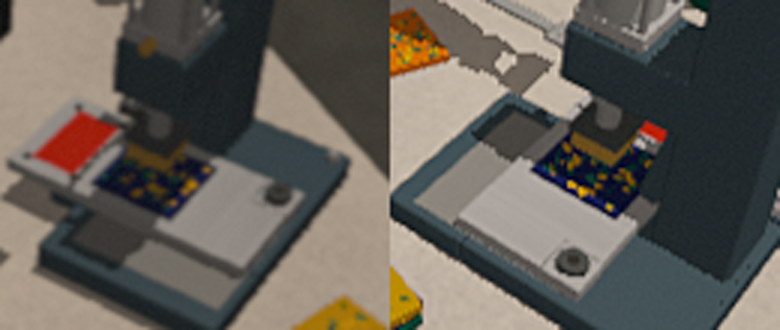

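```bash
python3 - <<'E'
from h import *
s=r.snapshot("side")
a=cv2.cvtColor(s["frame"],4)[100:210,240:380]
cv2.imwrite("pics/c8.png",cv2.resize(a,None,fx=5,fy=5,interpolation=2))
E
```

```text
(no output)
```

View pics/c8.png

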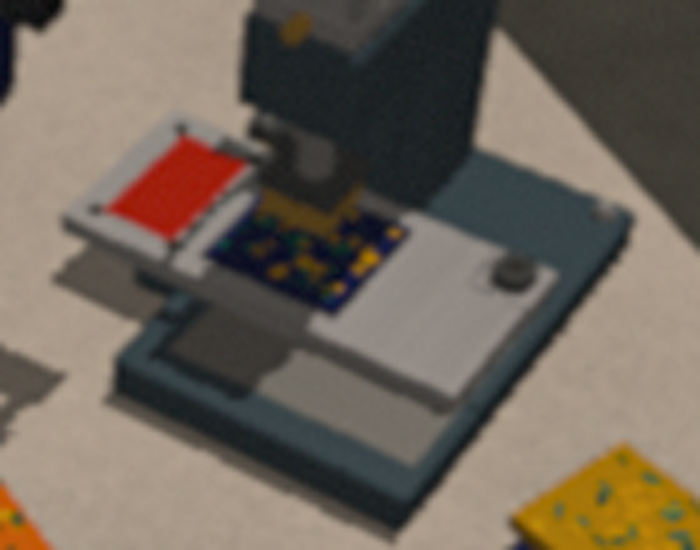

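```bash
python3 - <<'E'
from h import *
s=r.snapshot("side")
P=lambda x,y,z:onz(s,(100+y/5,240+x/5),z)
A,B,C=P(120,362,.03),P(405,492,.03),P(630,222,.03)
D,E,F=P(65,222,.044),P(455,398,.044),P(555,272,.044)
g=lambda a,b:np.degrees(np.arctan2(*(b-a)[1::-1])).round(1)
print("base +y",g(B,A),np.linalg.norm(A-B),"base +x",g(B,C),np.linalg.norm(C-B));print("plate x",g(E,D),np.linalg.norm(D-E),"plate -y",g(E,F),np.linalg.norm(E-F))
st=r.get_state();p=np.array(st["tool_pos"]);M=Ro.from_quat(st["eef_rot"]).as_matrix()
print(M.T@(np.array([.588,-.262,p[2]])-p)*1000)
E
```

```text
base +y 124.4 0.18297583557526567 base +x 31.8 0.27614331138212983
plate x 123.4 0.2619906047405722 plate -y 33.2 0.12676577576931403
[-2.53724978e+02 -4.30054552e-02 -4.56998841e+02]
```

The plate is parallel to the base within about 1° (123.4° against 124.4°) and the tile lies flat under the die. Next I move above the pedal pad.

```bash
python3 -m inch '-21 0 -38 0; -42 0 -76 0; -63 0 -114 0; -85 0 -152 0; -106 0 -190 0; -127 0 -228 0; -148 0 -266 0; -169 0 -304 0; -190 0 -342 0; -211 0 -380 0' && python3 -m inch '-21 0 -38 0; -42 0 -76 0; -42 40 -76 0; -42 80 -76 0; -42 110 -76 0; -42 110 -76 0'
python3 - <<'E'
from h import *
s=r.snapshot("side");w=r.snapshot("scene")
a=cv2.cvtColor(s["frame"],4)[220:370,270:430];b=cv2.cvtColor(w["frame"],4)[160:310,90:250]
cv2.imwrite("pics/c9.png",cv2.resize(np.hstack([a,b]),None,fx=2.4,fy=2.4,interpolation=2))
for c,S in(("scene",w),("side",s)):
  for n,z in(("pedal_pad",.068),("pedal_valve",0)):
    for e in r.tip_of(c,n)[:1]: print(n,c,round(e["p"],2),np.round(e["centre"],1),onz(S,e["centre"],z).round(3))
  print(c,"proj pad guess",proj(S,[.588,-.262,.068]))
E
```

```text
clock: 15.65
tool_pos: [0.5789, -0.1763, 0.2449]
eef_rot: [0.674, 0.213, -0.212, -0.674]
contact_force: [0.4, 0.8, -0.9]
opening: 0.007
clock: 16.25
tool_pos: [0.585, -0.2595, 0.1305]
eef_rot: [-0.672, -0.21, 0.215, 0.676]
contact_force: [-0.7, 0.3, 0.2]
opening: 0.007
pedal_valve scene 0.84 [244.1 138.8] [ 0.537 -0.29   0.   ]
scene proj pad guess (np.float64(237.96142538680644), np.float64(145.5450344562803))
pedal_valve side 0.57 [328.2 343.4] [ 0.542 -0.295  0.   ]
side proj pad guess (np.float64(293.16749719473137), np.float64(358.6896520046876))
```

View pics/c9.png

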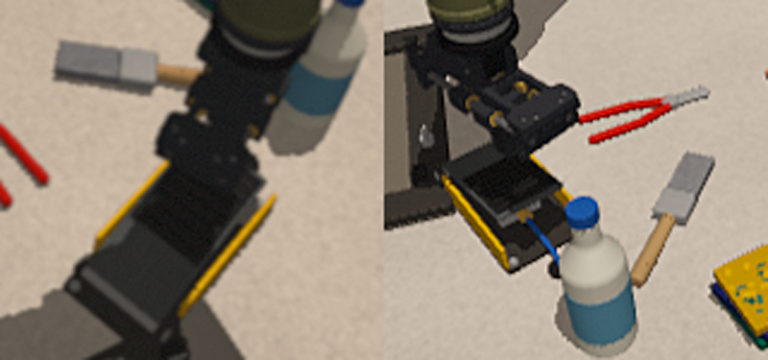

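```bash
python3 -m inch '0 15 0 0; 0 30 0 0; 0 42 0 0; 0 48 0 0; 0 53 0 0; 0 57 0 0; 0 61 0 0; 0 65 0 0; 0 69 0 0; 0 69 0 0'; python3 -m inch '0 3 0 0; 0 6 0 0; 0 9 0 0; 0 11 0 0; 0 13 0 0; 0 13 0 0'
```

```text
clock: 17.55
tool_pos: [0.5905, -0.2596, 0.0668]
eef_rot: [0.675, 0.215, -0.211, -0.674]
contact_force: [0.6, 4.2, 6.8]
opening: 0.009
clock: 18.15
tool_pos: [0.5925, -0.2587, 0.0548]
eef_rot: [0.675, 0.216, -0.21, -0.674]
contact_force: [3.1, 4.7, 9.9]
opening: 0.004
```

```bash
python3 -m inch '0 3 0 0; 0 6 0 0; 0 9 0 0; 0 9 0 0'; python3 -m inch '0 2 0 0; 0 4 0 0; 0 6 0 0; 0 6 0 0'
python3 - <<'E'
from h import *
s=r.snapshot("side");w=r.snapshot("scene")
a=cv2.cvtColor(s["frame"],4)[220:370,270:430];b=cv2.cvtColor(w["frame"],4)[160:310,260:420]
cv2.imwrite("pics/c10.png",cv2.resize(np.hstack([a,b]),None,fx=2.4,fy=2.4,interpolation=2))
print(r.get_state()["tool_pos"],r.get_state()["contact_force"])
E
```

```text
clock: 18.55
tool_pos: [0.5931, -0.2585, 0.0504]
eef_rot: [0.675, 0.217, -0.21, -0.674]
contact_force: [-4.6, 9.5, 39.0]
opening: 0.009
clock: 18.95
tool_pos: [0.5932, -0.2586, 0.0497]
eef_rot: [0.675, 0.217, -0.209, -0.673]
contact_force: [-15.0, 13.4, 77.3]
opening: 0.006
[ 0.59319165 -0.25855598  0.04971473] [-14.39780418  13.90559361  76.62236687]
```

View pics/c10.png

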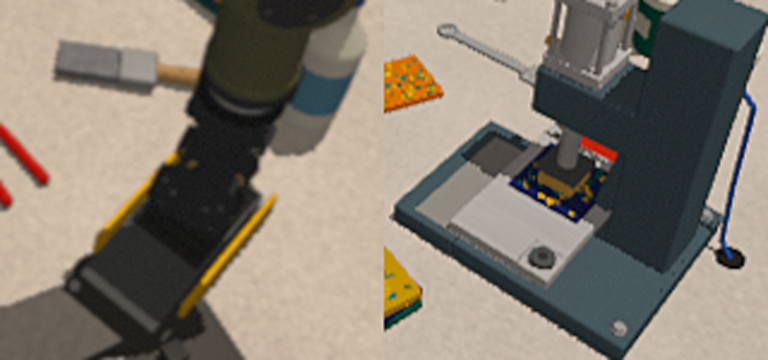

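It's on the stop, with the die down on the tile, but the force is more than needed. I'm easing it and then holding.

```bash
python3 -m inch '0 -4 0 0; 0 -7 0 0; 0 -7 0 0; 0 -7 0 0; 0 -7 0 0; 0 -7 0 0; 0 -7 0 0; 0 -7 0 0; 0 -7 0 0'
```

```text
clock: 19.95
tool_pos: [0.5931, -0.2585, 0.0505]
eef_rot: [0.675, 0.217, -0.21, -0.674]
contact_force: [-2.7, 7.9, 33.4]
opening: 0.003
```

```bash
python3 -m inch '0 -5 0 0; 0 -10 0 0; 0 -16 0 0; 0 -22 0 0; 0 -28 0 0; 0 -36 0 0; 0 -50 0 0; 0 -75 0 0; 0 -110 0 0; 0 -150 0 0' && python3 -m inch '-20 -20 0 0; -50 -30 20 0; -90 -40 40 0; -130 -40 60 0; -130 -40 60 0; -130 -40 60 0; -130 -40 60 0'
python3 - <<'E'
from h import *
s=r.snapshot("side");w=r.snapshot("scene");save(s,"side9");save(w,"scene9")
cv2.imwrite("pics/fin.png",cv2.resize(np.vstack([cv2.cvtColor(s["frame"],4)[80:380,100:500],cv2.cvtColor(w["frame"],4)[140:310,90:490]]),None,fx=1.25,fy=1.25))
for c,S in(("scene",w),("side",s)):
  for n,z in(("tile_pocket",.036),("tile",.036),("die",.075),("pedal_pad",.068)):
    for e in r.tip_of(c,n)[:1]: print(n,c,round(e["p"],2),np.round(e["centre"],1),onz(S,e["centre"],z).round(3))
E
```

```text
clock: 20.95
tool_pos: [0.5875, -0.2607, 0.1955]
eef_rot: [-0.674, -0.212, 0.213, 0.675]
contact_force: [0.2, 0.1, -0.3]
opening: 0.006
clock: 21.65
tool_pos: [0.4489, -0.286, 0.2351]
eef_rot: [0.675, 0.214, -0.212, -0.674]
contact_force: [0.4, 0.7, -0.5]
opening: 0.002
tile_pocket scene 0.9 [239.3 334.6] [0.708 0.235 0.036]
tile scene 0.88 [235.7 332.8] [0.693 0.237 0.036]
die scene 0.7 [224.9 337.1] [0.693 0.244 0.075]
tile_pocket side 0.74 [149.7 303.7] [0.71  0.237 0.036]
tile side 0.97 [211.6 231.3] [0.422 0.091 0.036]
die side 0.67 [321.5 340.4] [ 0.514 -0.308  0.075]
```

View pics/fin.png

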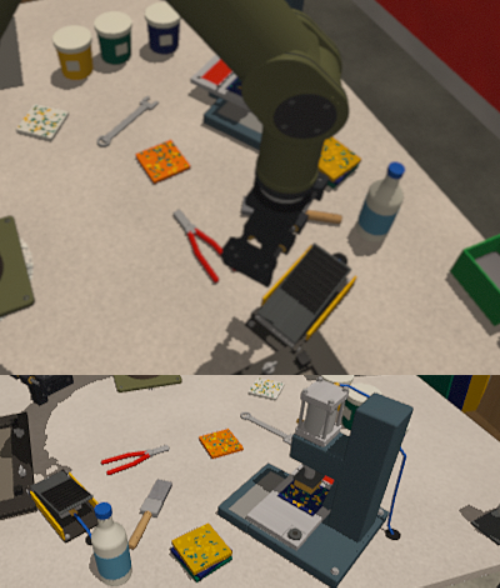

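The pedal and die are both up again, the plate is home with the tile in its pocket, and the other things are where they were.

```bash
python3 -c "
from plant import r
print(r.finish_job())"
```

```text
the job is handed in; nothing more can be done
None
```

The tile has been stamped and the job is handed in at about 21.8 s, with the robot clear of everything.

- **Plate:** I pushed the long +y side near the free corner until it stopped moving and the push rose from 6 N to about 21 N. A check in the side image showed it parallel to the press base within about 1°, with the tile flat in its pocket.
- **Pedal:** With the plate home, I pressed the pedal to its stop and the die came down onto the tile. I held it about 1.4 s and let it up.
- **Last pictures:** Pedal and die are up, the plate is home, and nothing else looks moved. The arm hid part of the plate in the last side view, so the scene camera carried that check.

**Checks that were off:**
- **Pedal force:** The press on the stop briefly reached about 77 N at the fingertips. That is more than intended, though under the 120 N wrist limit. I eased it to about 33 N for the hold.
- **Plate angle:** The plate stopped about 0.03 rad beyond the home angle I first estimated. I put that down to my estimate of the press angle.
- **Network misses:** In the final checks the networks mistook the orange tile for the tile and the pedal for the die in the side view, and did not find the pedal pad in either. I relied on the pictures for those.

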